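# Fish the fired dish out of the deep test kiln with the lifting hook

### The arm

A 7-joint arm with a two-finger parallel gripper is mounted at the origin on the work surface. World frame = base frame: x ahead of the robot, y to its left, z up, the work surface at z = 0. Lengths are in m, angles in rad, forces in N, time in s.
With the tool pointing down it reaches from about 0.4 to 0.875 m from the base axis. Payload 19.3 kg.
Tool frame: the origin (TCP) lies between the finger pads; the fingertips stand 19 mm ahead of it and the grasp point (between the pads) is the TCP; z points along the fingers, y is the direction in which the jaws open and shut (so a half turn about z gives the same grasp; the last joint's range is limited). The gripper opens to 85 mm and grips with 20 to 120 N. Pads are 22 mm wide; open, the fingers measure 114 mm over their backs; the gripper's body (76 mm by 85 mm) begins 54 mm behind the grasp point. The pads swing forward as they close: fully open they stand 13 mm farther back than shut.
Start: joints at [-1.212, 0.521, -0.036, 1.599, 0.021, 1.021, -0.113], TCP at [0.26, 0.568, 0.25] pointing down, gripper open.
Joint ranges: [-2.91, 2.91], [-0.3, 2.13], [-1.5, 1.42], [0.17, 2.43], [-1.26, 4.41], [0.16, 1.93], [-2.52, 2.52]. Speed limits (rad/s): [1.89, 1.89, 2.39, 2.39, 3.01, 3.01, 3.01].

### API

Orientations are given as [roll, pitch, yaw] about the fixed x, y, z axes, in that order (R = Rz(yaw) Ry(pitch) Rx(roll)).
In Python, from workcell import status, imaging, bot gives the robot as it stands.
- The arm moves only by the shell command python3 -m handwheel 'ROWS' [FORCE]. ROWS is JSON, a list of rows, each an object with "offset": the shift along the tool's x, y, z in mm, a list of three; "rot": the turn, a rotation vector about the tool's x, y, z in degrees, a list of three; "claw": the opening, from -1 (shut) to 1 (fully open). A call has 1 to 12 rows; each row shifts and turns the commanded pose from where the row before left it, along the tool's axes as they then stand; what a row does not reach is not made up. A row lasts 1/10 s, in which the tool goes at most 50 mm and 8.59 degrees, less where a joint would pass 70% of its speed; a pose out of reach is approached as far as the arm can. A call is refused whole if a number of a shift passes 50 or a number of a turn 8.59, either way. A call with a gripper value outside its range is refused whole. The fingers move at their own pace and stop on an object; FORCE is the grip in N (left out, the last holds). Time passes only in rows, so rows that do not move let the fingers close. It gives the time, the measured TCP pose, the force and the opening at its end, in the units of the state.
- status.observe(): the state, without advancing time (a new reading comes with each control period).
- imaging.grab_frame(name): name is "side" or "top"; returns a dict with "color" (480x640x3 uint8, red, green, blue), "range_z" (480x640 float32, m along the optical axis (not along the pixel's ray), 0 where there is no reading), "fx", "fy", "cx", "cy" (pixels), "camera_from_world" (4x4, takes a point from world to camera coordinates). Camera axes: x right, y down, z forward; pixel columns grow to the right and rows downward; lengths in m; the calibration is good to about 2 mm. A picture is of the moment at which its call begins.
- bot.job_done(): hands the job in, once; it reports no verdict.
Trained networks look in the newest picture that a camera, given by its name, has taken for a name from the list of things; names that differ only in an ending like _2 or _b are one class to them, and where a whole thing is asked for, a point or a joint stands for the part that bears it (a point fixed in the world has none). Each returns a list of dicts, best first, with "conf" (0 to 1); they miss things now and then, are a little off and sometimes report something else, mostly with a low value. They report only what shows in the picture. A call takes as long as a camera call. They do not tell look-alikes from the thing itself.
- imaging.regions_of(thing, camera): "region" (480x640 bool, what is visible of it) and "box" ([centre column, centre row, width, height] in pixels, round what is visible of it).
- imaging.mark_of(thing, camera): "uv" ([column, row] in pixels: a listed point, or the origin of a listed thing).
The state is a dict: "clock": time; "qpos": joint angles; "qd": joint speeds; "joint_efforts": joint torques, N m; "position": TCP position; "tool_rot": TCP orientation; "force": force on the tool from outside, world axes, zero at the start; "moment": the same for the moment, N m; "grip_width": finger opening in m.
Only numpy, scipy, OpenCV 4.12 (cv2) and the standard library are available. Lean on these libraries where they do the work, as an engineer would, in place of code of your own. Each camera call takes 0.05 s, during which the arm holds its last target.

### The job

Take the red-handled lifting hook from its stand and use it to lift the blue dish by its hoop handle out of the deep test kiln, without touching the dish with the fingers. Set the dish down gently, upright and wholly on the white cooling slab, unhook it, then hang the lifting hook back in the fork of its stand. Leave the other things on the table where they are.

Things in the scene. Friction and masses are not known exactly. Their poses are not given: they have to be found in the camera images.
- picker: loose lifting hook, 0.16 kg, hanging upright. Origin at the lowest bend of its hook (6.4 mm bar), z up the rod, +x to the free tip. The hook is a U in the x-z plane: tip end at x = 16, top z = 21 mm; back leg at x = -15 mm up to z = 34, rod at x = 0 from z = 50 up. A load settles over the origin. 34 mm square collar, underside at z = 92 mm; red handle 22 x 22 mm from z = 98 to 168 mm
- picker_grip (a point): centre of the lifting hook's red handle, 132 mm straight above the hook's lowest bend, 40 mm above the collar's underside; axes as picker. The handle's flat sides face x and y
- stand: the hook's stand, fixed; origin on the table under the hanging place. Base 130 x 110 x 8 mm; a post at x = 40 to 56 mm, 120 mm high, carries two brass prongs reaching to x = -30 mm: a level fork open to -x, slot 18 mm wide (along y), tops at z = 120 mm. A lip 5 mm high on the prongs' open ends (x = -30 to -25 mm) keeps the collar in
- stand_fork (a point): the hanging place: mid slot, level with the prongs' tops; axes as stand. The hook hangs with its rod in the slot, collar on both prongs, its x axis along the stand's x. To take it, lift it 8 mm or more, over the lip, and draw it 60 mm out to -x (its bent end cannot pass up through the slot); hang it by the same way back
- kiln: small test kiln, fixed, open on top, aluminium jacket, pale brick inside: 190 x 190 mm, a grey control box 24 mm deep on its +x side, rim 135 mm above the table; square chamber 124 x 124 mm, its floor 10 mm above the table. Origin at the centre of its underside, z up
- dish: round blue ceramic dish, 84 mm across, 16 mm high, about 0.18 kg, standing on the kiln's floor. Origin at the centre of its underside, z up. Its copper hoop handle, a 6.4 mm bar, stands in the dish's y-z plane: from the rim at y = -39 and 39 mm via z = 40 mm at y = -34 and 34 mm to a peak over the centre. A hook enters under it along the dish's x axis, from either side
- dish_hoop (a point): peak of the dish's hoop handle (middle of the bar), 64 mm above the dish's underside; axes as dish
- slab: white square cooling slab, fixed, 160 x 160 mm, 20 mm thick, on the table. Origin at the centre of its underside
- lid: bystander: the kiln's lid, a 190 mm square slab, 54 mm high with its handle, lying on the table. Origin at the centre of its underside
- glaze_jar: bystander: green jar with a white cap, 68 mm across, 85 mm high. Origin at the centre of its underside
- bisque_bowl: bystander: terracotta bowl, 110 mm across, 60 mm high. Origin at the centre of its underside
- water_bottle: bystander: clear bottle with a blue cap, 64 mm across, 190 mm high. Origin at the centre of its underside
There are look-alikes about, which are no part of the job. What is shaped like the picker but purple is not meant.

How it is judged:
On the way, in this order (a step that is already met when the one before it is completed fails the run):
1. the dish hangs from the lifting hook, its underside above the kiln's rim (height (world z) of dish above 0.137 m and contact force between dish and picker above 0.5 N), for 0.2 s.
2. the dish stands upright and wholly on the cooling slab, free of the hook (x of dish in the frame of slab between -0.038 and 0.038 m and y of dish in the frame of slab between -0.038 and 0.038 m and z of dish in the frame of slab below 0.026 m and angle between dish's own z axis and vertical below 0.08 rad and linear speed of dish below 0.03 m/s and contact force between dish and slab above 0.3 N and contact force between dish and picker below 0.05 N), for 0.3 s.
At the end, for the whole second after the job is handed in: Dish at rest, upright (0.08 rad), wholly on the slab (centre within 38 mm of the slab's centre along each side), off the hook. Hook at rest in the fork, collar on the prongs: upright (0.12 rad), handle within 18 mm of the hanging place seen from above and 34 to 46 mm above the prongs (all of step 2 and horizontal distance between picker_grip and stand_fork below 0.018 m and z of picker_grip in the frame of stand_fork between 0.034 and 0.046 m and angle between picker_grip's own z axis and vertical below 0.12 rad and linear speed of picker below 0.03 m/s and contact force between picker and stand above 0.3 N); the robot touches nothing.
It fails at once if the fingers touch the dish (contact force between the fingers and dish above 0.5 N).
It fails at once if the dish is dropped or slammed onto the slab (faster than 0.3 m/s within 25 mm of it) (horizontal distance between dish and slab below 0.1 m and z of dish in the frame of slab below 0.045 m and linear speed of dish above 0.3 m/s).
It fails at once if a bystander is moved more than 20 mm (distance of any of lid, glaze_jar, bisque_bowl, water_bottle from where it was at the start of the episode above 0.02 m).
It also fails if it takes over 72 s, if anything falls off the work surface, if the arm or the gripper's body presses on something with over 40 N, if the wrist force passes 120 N, or if a joint passes its speed limit or range.

## Working session

There is one attempt and no reset: what is moved stays moved. The work goes in short steps, Python scripts to look and compute and a shell command to move; the robot and the scene stay as the last step left them, time stands still between calls to the robot, and variables do not carry over. Pictures are saved under pics/ and viewed, and the job is handed in when it is done.

```bash
ls; mkdir -p pics; cat > h.py <<'E'
import numpy as np, cv2
from workcell import status, imaging, bot
def px2w(f,u,v,z=None):
    d=f["range_z"][int(round(v)),int(round(u))] if z is None else z
    p=np.array([(u-f["cx"])/f["fx"]*d,(v-f["cy"])/f["fy"]*d,d,1])
    return (np.linalg.inv(f["camera_from_world"])@p)[:3]
def cloud(f):
    v,u=np.mgrid[0:480,0:640]; d=f["range_z"]
    p=np.stack([(u-f["cx"])/f["fx"]*d,(v-f["cy"])/f["fy"]*d,d,np.ones_like(d)],-1)
    w=(p@np.linalg.inv(f["camera_from_world"]).T)[...,:3]; w[d<=0]=np.nan
    return w
def w2px(f,p):
    c=f["camera_from_world"]@np.append(p,1); return c[0]/c[2]*f["fx"]+f["cx"],c[1]/c[2]*f["fy"]+f["cy"]
def onplane(f,u,v,z):
    M=np.linalg.inv(f["camera_from_world"]); r=M[:3,:3]@np.array([(u-f["cx"])/f["fx"],(v-f["cy"])/f["fy"],1]); o=M[:3,3]
    return o+r*(z-o[2])/r[2]
def save(f,n): cv2.imwrite(n,f["color"][...,::-1])
E
python3 - <<'E'
from h import *
import pickle
F={}
for n in("side","top"):
    f=imaging.grab_frame(n);F[n]=f;save(f,f"pics/{n}0.png")
    print(n,np.linalg.inv(f["camera_from_world"]).round(3).tolist(),f["fx"])
    for t in ["picker","picker_grip","stand","stand_fork","kiln","dish","dish_hoop","slab","lid","glaze_jar","bisque_bowl","water_bottle"]:
        m=imaging.mark_of(t,n); r=imaging.regions_of(t,n)
        print(t,[(np.round(x["uv"]).tolist(),round(x["conf"],2)) for x in m][:4],[(np.round(x["box"]).tolist(),round(x["conf"],2)) for x in r][:4])
pickle.dump(F,open("f0.pkl","wb"))
s=status.observe();print({k:np.round(v,3).tolist() for k,v in s.items()})
E
```

```text
pics
side [[0.951, -0.189, 0.245, 0.295], [-0.309, -0.63, 0.713, -0.888], [0.02, -0.753, -0.657, 0.91], [0.0, 0.0, 0.0, 1.0]] 438.64212818363046
picker [([284.0, 432.0], 0.74), ([365.0, 451.0], 0.61), ([340.0, 342.0], 0.57)] [([343.0, 316.0, 18.0, 52.0], 0.94), ([281.0, 396.0, 31.0, 73.0], 0.83), ([371.0, 414.0, 28.0, 76.0], 0.59)]
picker_grip [([278.0, 372.0], 0.83), ([372.0, 392.0], 0.77), ([344.0, 303.0], 0.56)] [([342.0, 314.0, 18.0, 50.0], 0.8), ([370.0, 415.0, 24.0, 75.0], 0.77), ([345.0, 336.0, 61.0, 66.0], 0.21)]
stand [([338.0, 343.0], 0.92)] [([347.0, 336.0, 61.0, 65.0], 0.58)]
stand_fork [([344.0, 311.0], 0.75)] [([346.0, 337.0, 60.0, 61.0], 0.7)]
kiln [([255.0, 211.0], 0.63), ([344.0, 313.0], 0.37)] [([261.0, 196.0, 75.0, 72.0], 0.79)]
dish [] []
dish_hoop [] [([396.0, 284.0, 38.0, 34.0], 0.38)]
slab [([284.0, 272.0], 0.81)] [([285.0, 272.0, 70.0, 52.0], 0.65)]
lid [([377.0, 243.0], 0.6)] [([380.0, 240.0, 83.0, 55.0], 0.8)]
glaze_jar [([341.0, 205.0], 0.74)] [([339.0, 196.0, 21.0, 29.0], 0.66), ([284.0, 272.0, 70.0, 54.0], 0.18)]
bisque_bowl [([392.0, 291.0], 0.61), ([285
[... 1191 characters left out ...]
[([319.0, 282.0, 51.0, 55.0], 0.81)]
lid [([309.0, 193.0], 0.66)] [([310.0, 188.0, 56.0, 58.0], 0.68)]
glaze_jar [([240.0, 204.0], 0.75), ([321.0, 284.0], 0.51)] [([240.0, 199.0, 22.0, 21.0], 0.56)]
bisque_bowl [([366.0, 200.0], 0.64)] [([370.0, 197.0, 34.0, 32.0], 0.63)]
water_bottle [([163.0, 270.0], 0.68)] [([370.0, 197.0, 33.0, 33.0], 0.38)]
{'clock': 2.5, 'qpos': [-1.212, 0.521, -0.036, 1.599, 0.021, 1.021, -0.113], 'qd': [0.0, -0.0, 0.0, -0.001, -0.003, 0.002, -0.0], 'joint_efforts': [0.0, -92.683, 1.978, -37.025, 0.018, 0.002, -0.0], 'position': [0.26, 0.568, 0.25], 'tool_rot': [3.142, 0.0, 2.713], 'force': [-0.253, 0.195, -0.781], 'moment': [0.034, -0.018, 0.02], 'grip_width': 0.085}
```

```bash
python3 - <<'E'
from h import *
import pickle
F=pickle.load(open("f0.pkl","rb"))
cv2.imwrite("pics/top_crop.png",cv2.resize(F["top"]["color"][140:360,130:510,::-1],None,fx=2.1,fy=2.1,interpolation=cv2.INTER_CUBIC))
cv2.imwrite("pics/side_crop.png",cv2.resize(F["side"]["color"][280:480,250:450,::-1],None,fx=3,fy=3,interpolation=cv2.INTER_CUBIC))
E
```

```text
(no output)
```

View pics/side0.png

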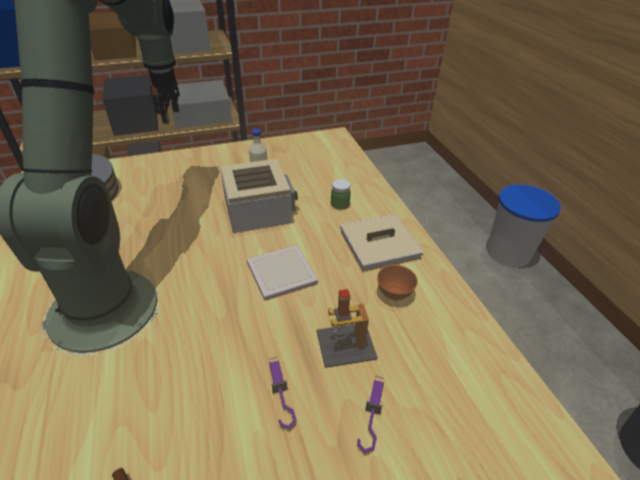

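```bash
sleep 1
```

```text
(no output)
```

View pics/top_crop.png

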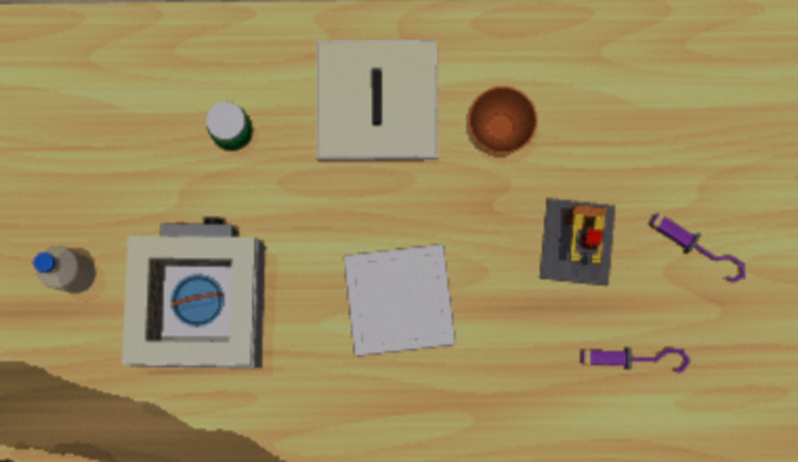

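View pics/side_crop.png

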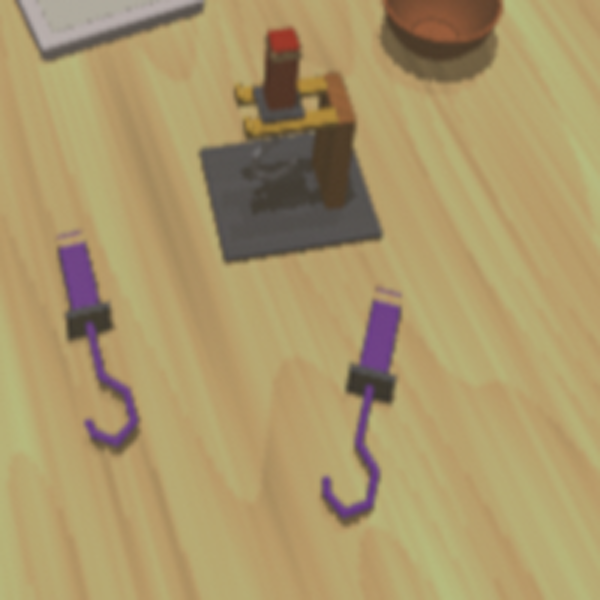

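The top picture shows these candidates for the lifting hook:
- The red-handled one, upright in the stand at top (412,252) and side (343,303).
- A purple one lying at top (432,311) and side (281,396).
- A purple one lying at top (464,258) and side (371,414).

I choose the red one; the close crop (side) confirms the red handle with its collar on brass prongs. Next I measure.

```bash
cat > meas.py <<'E'
from h import *
import pickle
F=pickle.load(open("f0.pkl","rb"))
def rect(p): 
    r=cv2.minAreaRect((p[:,:2]*1000).astype(np.float32)); return np.round(r[0],1),np.round(r[1],1),round(r[2],1)
f=F["top"];w=cloud(f);col=f["color"].astype(int);hsv=cv2.cvtColor(f["color"],cv2.COLOR_RGB2HSV)
def roi(c0,r0,c1,r1):
    m=np.zeros((480,640),bool);m[r0:r1,c0:c1]=1;return m
z=w[...,2]
print("bg z",np.nanmedian(z[330:350,400:480]))
m=roi(285,240,360,325)&(z>.013)&(z<.03);print("slab",rect(w[m]),m.sum(),np.nanmedian(z[m]))
m=roi(180,235,265,325)&(z>.125)&(z<.145);print("kiln rim",rect(w[m]),m.sum(),np.nanmedian(z[m]))
m=roi(195,255,245,315)&(z<.1);print("chamber",rect(w[m]),m.sum())
m=roi(380,230,430,280)&(z>.004)&(z<.016);print("standbase",rect(w[m]),m.sum())
S=roi(380,230,430,280)
red=S&(hsv[...,1]>150)&((hsv[...,0]<6)|(hsv[...,0]>174))&(col[...,0]>150)
print("red",w[red].round(3)[:40].tolist())
yel=S&(hsv[...,0]>18)&(hsv[...,0]<30)&(hsv[...,1]>150)
print("yel",rect(w[yel]),yel.sum(),np.nanmedian(z[yel]))
D=roi(205,262,245,305)
blue=D&(hsv[...,0]>90)&(hsv[...,0]<115)&(hsv[...,1]>90)
cop=D&(hsv[...,0]<20)&(hsv[...,1]>60)&(col[...,0]-col[...,2]>25)&(z<.1)
bl=np.nanmedian(z[blue]);print("blue",blue.sum(),bl,cv2.minEnclosingCircle((w[blue|cop][:,:2]*1000).astype(np.float32)),np.nanmean(w[blue],0))
vv,uu=np.nonzero(cop);print("copper px",list(zip(uu,vv,z[cop].round(3))))
f=F["side"];w=cloud(f);z=w[...,2];hsv=cv2.cvtColor(f["color"],cv2.COLOR_RGB2HSV);col=f["color"].astype(int)
m=roi(240,240,325,300)&(z>.013)&(z<.03);print("slab side",rect(w[m]),m.sum())
S=roi(325,280,362,320)
red=S&(hsv[...,1]>140)&((hsv[...,0]<8)|(hsv[...,0]>174))
print("red side n",red.sum(),[ (a,np.nanmean(w[red&(z>a)&(z<a+.015)],0).round(4).tolist(),int((red&(z>a)&(z<a+.015)).sum())) for a in (.12,.135,.15,.165,.18,.19)])
m=roi(310,310,385,370)&(z>.004)&(z<.016);print("standbase side",rect(w[m]),m.sum())
m=roi(210,150,300,235)&(z>.125)&(z<.145);print("kiln rim side",rect(w[m]),m.sum())
yel=roi(320,295,375,335)&(hsv[...,0]>15)&(hsv[...,0]<30)&(hsv[...,1]>180)&(z>.1)
print("yel",rect(w[yel]),yel.sum(),np.nanmedian(z[yel]))
E
python3 meas.py
```

```text
bg z 0.0007574805390885286
slab (array([488.1, -18.9]), array([246.8, 279.6]), 89.4) 2116 0.021140916449175817
kiln rim (array([479.4, 300.9]), array([193.5, 191.9]), 88.6) 2110 0.13617544796765524
chamber (array([463.2, 327.3]), array([144.3, 165.1]), 86.3) 1478
standbase (array([ 577.5, -297.6]), array([166.7, 168.3]), 88.8) 1006
red [[0.567, -0.29, 0.2], [0.567, -0.293, 0.2], [0.565, -0.291, 0.193], [0.565, -0.293, 0.195], [0.565, -0.297, 0.194], [0.565, -0.3, 0.195], [0.562, -0.291, 0.191], [0.562, -0.293, 0.195], [0.562, -0.296, 0.194], [0.56, -0.298, 0.206], [0.56, -0.301, 0.204], [0.559, -0.287, 0.196], [0.558, -0.29, 0.197], [0.558, -0.293, 0.198], [0.558, -0.296, 0.199], [0.558, -0.299, 0.198], [0.558, -0.301, 0.201], [0.556, -0.288, 0.191], [0.555, -0.289, 0.203], [0.556, -0.293, 0.195], [0.556, -0.296, 0.194], [0.555, -0.299, 0.199], [0.555, -0.302, 0.196]]
yel (array([ 567.6, -296.2]), array([46.9, 70.9]), 82.1) 131 0.12007677993645127
blue 392 0.018631822603846326 ((487.2180480957031, 307.5956726074219), 40.71387481689453) [0.48717215 0.3078854  0.01879269]
copper px [(n
[... 1822 characters left out ...]
[159.9, 165.2]), 6.1) 2266
red side n 59 [(0.12, [nan, nan, nan], 0), (0.135, [nan, nan, nan], 0), (0.15, [nan, nan, nan], 0), (0.165, [nan, nan, nan], 0), (0.18, [0.5577, -0.2977, 0.1938], 43), (0.19, [0.5579, -0.2976, 0.1944], 59)]
standbase side (array([ 575.6, -288.2]), array([140.4, 147.4]), 77.8) 1495
kiln rim side (array([477.8, 342.5]), array([285.7, 190.6]), 88.3) 1371
yel (array([0., 0.]), array([0., 0.]), 0.0) 0 nanmeas.py:29: RuntimeWarning: Mean of empty slice
  print("red side n",red.sum(),[ (a,np.nanmean(w[red&(z>a)&(z<a+.015)],0).round(4).tolist(),int((red&(z>a)&(z<a+.015)).sum())) for a in (.12,.135,.15,.165,.18,.19)])
  return np.nanmean(a, axis, out=out, keepdims=keepdims)
```

```bash
cat > meas2.py <<'E'
from h import *
import pickle
F=pickle.load(open("f0.pkl","rb"))
def fit(f,mask,zp):
    mask=cv2.morphologyEx(mask.astype(np.uint8),cv2.MORPH_OPEN,np.ones((3,3)))
    c=max(cv2.findContours(mask,0,cv2.CHAIN_APPROX_NONE)[0],key=cv2.contourArea)
    P=np.array([onplane(f,u,v,zp)[:2]*1000 for u,v in c[:,0]],np.float32)
    r=cv2.minAreaRect(P); return [np.round(x,1) for x in r]
for n,rs,rb in(("top",(285,240,360,325),(378,225,432,285)),("side",(240,240,325,300),(310,318,385,370))):
    f=F[n];hsv=cv2.cvtColor(f["color"],cv2.COLOR_RGB2HSV)
    def R(r): 
        m=np.zeros((480,640),bool);m[r[1]:r[3],r[0]:r[2]]=1;return m
    m=R(rs)&(hsv[...,1]<45)&(hsv[...,2]>130);print(n,"slab",fit(f,m,.02))
    m=R(rb)&(hsv[...,1]<90)&(hsv[...,2]<120)
    m=cv2.morphologyEx(m.astype(np.uint8),cv2.MORPH_CLOSE,np.ones((25,25)));print(n,"base",fit(f,m,.008))
    if n=="top":
        m=R((180,240,265,325))&(hsv[...,1]<60)&(hsv[...,2]>150);print("kiln",fit(f,m,.135))
# prongs: lips
f=F["top"]
cv2.imwrite("pics/stand_big.png",cv2.resize(f["color"][225:290,375:435,::-1],None,fx=9,fy=9,interpolation=cv2.INTER_NEAREST))
cv2.imwrite("pics/dish_big.png",cv2.resize(f["color"][240:325,180:270,::-1],None,fx=7,fy=7,interpolation=cv2.INTER_NEAREST))
for u,v in((212.5,284.5),(222.5,281.5),(234,279.5)):print(onplane(f,u,v,.074 if u==222.5 else .05))
E
python3 meas2.py
```

```text
top slab [array([485.4, -11.1]), array([157.9, 157.7]), np.float64(6.0)]
top base [array([ 575.9, -297. ]), array([109.1, 129.5]), np.float64(82.9)]
kiln [array([478.2, 301.6]), array([188.8, 187.4]), np.float64(89.4)]
side slab [array([481.9, -14.6]), array([159.8, 159.8]), np.float64(5.9)]
side base [array([ 573.6, -287.4]), array([136.8, 128.4]), np.float64(82.7)]
[0.47930234 0.33870826 0.05      ]
[0.48690589 0.30224955 0.074     ]
[0.4949426  0.26873375 0.05      ]
```

```bash
sleep 4
```

```text
(no output)
```

View pics/stand_big.png

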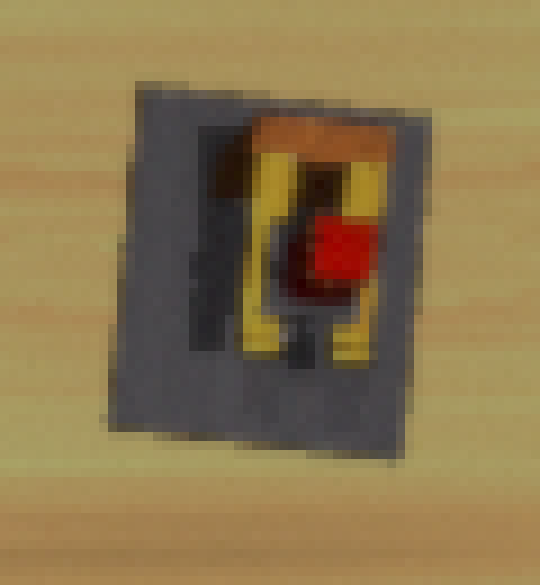

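View pics/dish_big.png

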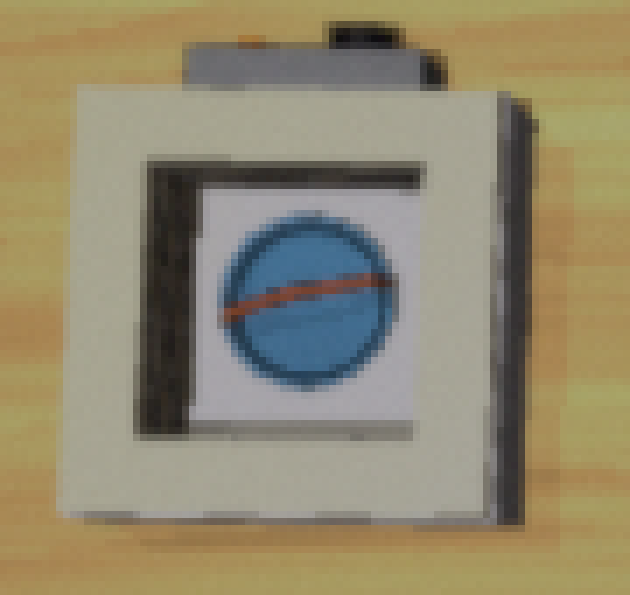

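Stand yaw is about -7.1°, with the handle at (0.560, -0.2955). The hoop peak is at about (0.487, 0.303) with dish yaw about 12.6°. The slab centre is (0.484, -0.013). I'll grip with the jaws along the hook's x (tool yaw 82.9°), so first turn +72.5° about tool z.

```bash
python3 -m handwheel '[{"offset":[0,0,0],"rot":[0,0,8],"claw":1},{"offset":[0,0,0],"rot":[0,0,8.1],"claw":1},{"offset":[0,0,0],"rot":[0,0,8.1],"claw":1},{"offset":[0,0,0],"rot":[0,0,8.1],"claw":1},{"offset":[0,0,0],"rot":[0,0,8.1],"claw":1},{"offset":[0,0,0],"rot":[0,0,8.1],"claw":1},{"offset":[0,0,0],"rot":[0,0,8],"claw":1},{"offset":[0,0,0],"rot":[0,0,8],"claw":1},{"offset":[0,0,0],"rot":[0,0,8],"claw":1}]'
cat > st.py <<'E'
from h import *
import sys
from scipy.spatial.transform import Rotation as R
s=status.observe(); r=R.from_euler("xyz",s["tool_rot"]); p=np.array(s["position"])
print("t",round(s["clock"],2),"p",p.round(4),"rpy",np.degrees(s["tool_rot"]).round(2),"F",np.round(s["force"],1),"w",round(s["grip_width"],4),"q",np.round(s["qpos"],2))
if len(sys.argv)>3:
    g=np.array([float(x) for x in sys.argv[1:4]]);print("tool-frame mm",(r.inv().apply(g-p)*1000).round(1))
    if len(sys.argv)>4: print("rotvec deg",np.degrees((r.inv()*R.from_euler("xyz",[180,0,float(sys.argv[4])],degrees=True)).as_rotvec()).round(2))
E
python3 st.py 0.560 -0.2955 0.25 82.9
```

```text
clock: 3.4
position: [0.2598, 0.5684, 0.2503]
tool_rot: [-3.142, -0.0, 1.442]
force: [-0.3, 0.4, -0.5]
grip_width: 0.0855
t 3.4 p [0.2598 0.5684 0.2503] rpy [-180.    -0.    82.6] F [-0.3  0.4 -0.5] w 0.0855 q [-1.42  0.54  0.28  1.61 -0.17  1.02 -1.22]
tool-frame mm [-8.181e+02  4.089e+02  3.000e-01]
rotvec deg [-0.  -0.  -0.3]
```

```bash
python3 -m handwheel '[{"offset":[-15,12,0],"rot":[0,0,0],"claw":1},{"offset":[-25,20,0],"rot":[0,0,0],"claw":1},{"offset":[-32,26,0],"rot":[0,0,0],"claw":1},{"offset":[-32,26,0],"rot":[0,0,0],"claw":1},{"offset":[-32,26,0],"rot":[0,0,0],"claw":1},{"offset":[-32,26,0],"rot":[0,0,0],"claw":1},{"offset":[-32,26,0],"rot":[0,0,0],"claw":1},{"offset":[-32,26,0],"rot":[0,0,0],"claw":1},{"offset":[-36,20,0],"rot":[0,0,0],"claw":1},{"offset":[-36,20,0],"rot":[0,0,0],"claw":1},{"offset":[-36,20,0],"rot":[0,0,0],"claw":1},{"offset":[-38,16,0],"rot":[0,0,0],"claw":1}]'
python3 st.py 0.560 -0.2955 0.25 82.9
```

```text
clock: 4.6
position: [0.4758, 0.1585, 0.2505]
tool_rot: [3.141, -0.0, 1.449]
force: [-0.2, -0.2, 0.1]
grip_width: 0.0855
t 4.6 p [0.4758 0.1585 0.2505] rpy [ 1.7997e+02 -1.0000e-02  8.3040e+01] F [-0.2 -0.2  0.1] w 0.0855 q [-0.74  0.34  0.38  1.93 -0.16  0.89 -0.4 ]
tool-frame mm [-440.5  138.6    0.5]
rotvec deg [ 0.03 -0.01  0.14]
```

```bash
python3 -m handwheel '[{"offset":[-40,13,0],"rot":[0,0,0],"claw":1},{"offset":[-40,13,0],"rot":[0,0,0],"claw":1},{"offset":[-40,13,0],"rot":[0,0,0],"claw":1},{"offset":[-40,13,0],"rot":[0,0,0],"claw":1},{"offset":[-40,13,0],"rot":[0,0,0],"claw":1},{"offset":[-40,13,0],"rot":[0,0,0],"claw":1},{"offset":[-40,13,0],"rot":[0,0,0],"claw":1},{"offset":[-40,13,0],"rot":[0,0,0],"claw":1},{"offset":[-40,13,0],"rot":[0,0,0],"claw":1},{"offset":[-35,11,0],"rot":[0,0,0],"claw":1},{"offset":[-25,6,0],"rot":[0,0,0],"claw":1},{"offset":[0,0,0],"rot":[0,0,0],"claw":1}]'
python3 st.py 0.560 -0.2955 0.25 82.9
python3 - <<'E'
from h import *
f=imaging.grab_frame("side");save(f,"pics/side1.png")
cv2.imwrite("pics/side1c.png",cv2.resize(f["color"][220:370,260:440,::-1],None,fx=4,fy=4,interpolation=cv2.INTER_CUBIC))
E
```

```text
clock: 5.8
position: [0.5552, -0.2771, 0.2502]
tool_rot: [-3.141, 0.002, 1.445]
force: [-0.0, 0.8, -0.4]
grip_width: 0.0856
t 5.8 p [ 0.5552 -0.2771  0.2502] rpy [-1.7998e+02  1.1000e-01  8.2780e+01] F [-0.   0.8 -0.4] w 0.0856 q [ 0.07  0.55  0.45  1.63 -0.27  1.02  0.47]
tool-frame mm [-17.7   7.1   0.2]
rotvec deg [-0.02  0.11 -0.12]
```

```bash
sleep 6
```

```text
(no output)
```

View pics/side1c.png

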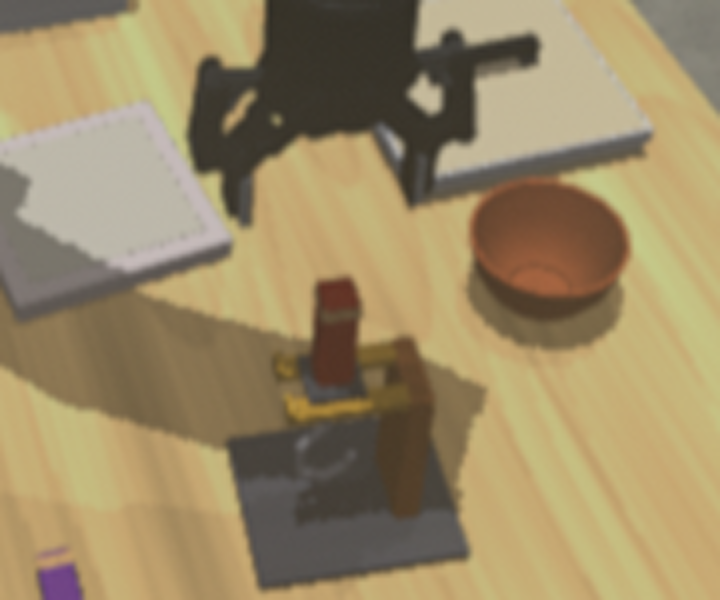

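The side crop shows the hook in the fork with its handle top at crop (337,285), and the open gripper above and behind it, clear of everything. Next I centre and descend.

```bash
python3 -m handwheel '[{"offset":[-10,4,0],"rot":[0,0,0],"claw":1},{"offset":[-7.5,3,0],"rot":[0,0,0],"claw":1},{"offset":[0,0,10],"rot":[0,0,0],"claw":1},{"offset":[0,0,20],"rot":[0,0,0],"claw":1},{"offset":[0,0,20],"rot":[0,0,0],"claw":1},{"offset":[0,0,20],"rot":[0,0,0],"claw":1},{"offset":[0,0,14],"rot":[0,0,0],"claw":1},{"offset":[0,0,0],"rot":[0,0,0],"claw":1},{"offset":[0,0,0],"rot":[0,0,0],"claw":1}]' 60
python3 st.py 0.560 -0.2955 0.166 82.9
```

```text
clock: 6.75
position: [0.5615, -0.2908, 0.1666]
tool_rot: [-3.142, 0.0, 1.448]
force: [-0.3, -0.4, 0.2]
grip_width: 0.0849
t 6.75 p [ 0.5615 -0.2908  0.1666] rpy [-1.800e+02  1.000e-02  8.294e+01] F [-0.3 -0.4  0.2] w 0.0849 q [ 0.12  0.67  0.4   1.67 -0.32  0.87  0.53]
tool-frame mm [-4.9 -0.9  0.6]
rotvec deg [-0.    0.01  0.04]
```

```bash
python3 -m handwheel '[{"offset":[-5,-1,0],"rot":[0,0,0],"claw":1},{"offset":[0,0,0],"rot":[0,0,0],"claw":1}]' 60
python3 - <<'E'
from h import *
for n in("side","top"):
    f=imaging.grab_frame(n)
    c=f["color"][240:340,290:400,::-1] if n=="side" else f["color"][220:290,370:450,::-1]
    cv2.imwrite(f"pics/{n}2c.png",cv2.resize(c,None,fx=5,fy=5,interpolation=cv2.INTER_CUBIC))
E
python3 st.py 0.560 -0.2965 0.166
```

```text
clock: 6.95
position: [0.5598, -0.2966, 0.1672]
tool_rot: [3.14, 0.001, 1.447]
force: [-0.0, -0.3, -0.2]
grip_width: 0.0854
t 7.05 p [ 0.5599 -0.296   0.1669] rpy [1.7995e+02 1.0000e-02 8.2910e+01] F [-0.1  0.4 -0.4] w 0.0855 q [ 0.13  0.67  0.4   1.67 -0.32  0.87  0.54]
tool-frame mm [-0.5  0.2  0.9]
```

```bash
sleep 7
```

```text
(no output)
```

View pics/side2c.png

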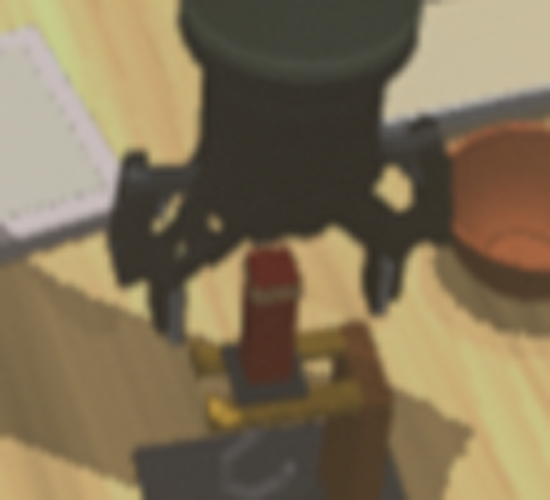

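The side crop shows the handle at (272,320), between the two fingers at (172,310) and (380,285). The picture's perspective suits a centred grasp, so I close.

```bash
python3 -m handwheel '[{"offset":[0,0,0],"rot":[0,0,0],"claw":-1},{"offset":[0,0,0],"rot":[0,0,0],"claw":-1},{"offset":[0,0,0],"rot":[0,0,0],"claw":-1},{"offset":[0,0,0],"rot":[0,0,0],"claw":-1},{"offset":[0,0,0],"rot":[0,0,0],"claw":-1},{"offset":[0,0,0],"rot":[0,0,0],"claw":-1},{"offset":[0,0,0],"rot":[0,0,0],"claw":-1},{"offset":[0,0,0],"rot":[0,0,0],"claw":-1}]' 60
python3 st.py 0.560 -0.2965 0.166
```

```text
clock: 7.85
position: [0.5598, -0.2956, 0.1663]
tool_rot: [-3.142, -0.0, 1.447]
force: [-1.2, 0.1, 1.0]
grip_width: 0.0218
t 7.85 p [ 0.5598 -0.2956  0.1663] rpy [-180.     -0.     82.93] F [-1.2  0.1  1. ] w 0.0218 q [ 0.13  0.67  0.4   1.67 -0.32  0.87  0.54]
tool-frame mm [-0.9  0.3  0.3]
```

```bash
python3 -m handwheel '[{"offset":[0,0,-3],"rot":[0,0,0],"claw":-1},{"offset":[0,0,-6],"rot":[0,0,0],"claw":-1},{"offset":[0,0,-6],"rot":[0,0,0],"claw":-1},{"offset":[0,0,0],"rot":[0,0,0],"claw":-1},{"offset":[0,-5,0],"rot":[0,0,0],"claw":-1},{"offset":[0,-10,0],"rot":[0,0,0],"claw":-1},{"offset":[0,-15,0],"rot":[0,0,0],"claw":-1},{"offset":[0,-15,0],"rot":[0,0,0],"claw":-1},{"offset":[0,-15,0],"rot":[0,0,0],"claw":-1},{"offset":[0,-15,0],"rot":[0,0,0],"claw":-1},{"offset":[0,-5,0],"rot":[0,0,0],"claw":-1},{"offset":[0,0,0],"rot":[0,0,0],"claw":-1}]' 60
python3 st.py 0.454 0.296 0.36 102.6
python3 - <<'E'
from h import *
f=imaging.grab_frame("side")
cv2.imwrite(f"pics/side3c.png",cv2.resize(f["color"][230:370,260:400,::-1],None,fx=4,fy=4,interpolation=cv2.INTER_CUBIC))
f=imaging.grab_frame("top")
cv2.imwrite(f"pics/top3c.png",cv2.resize(f["color"][200:340,160:460,::-1],None,fx=2.5,fy=2.5,interpolation=cv2.INTER_CUBIC))
E
```

```text
clock: 9.05
position: [0.4798, -0.2857, 0.1815]
tool_rot: [3.142, -0.0, 1.447]
force: [0.4, -1.0, -1.7]
grip_width: 0.0211
t 9.05 p [ 0.4798 -0.2857  0.1815] rpy [ 1.80e+02 -1.00e-02  8.29e+01] F [ 0.4 -1.  -1.7] w 0.0211 q [ 0.13  0.54  0.42  1.86 -0.29  0.8   0.58]
tool-frame mm [ 574.1  -97.5 -178.4]
rotvec deg [ 0.00e+00 -1.00e-02 -1.97e+01]
```

```bash
sleep 4
```

```text
(no output)
```

View pics/side3c.png

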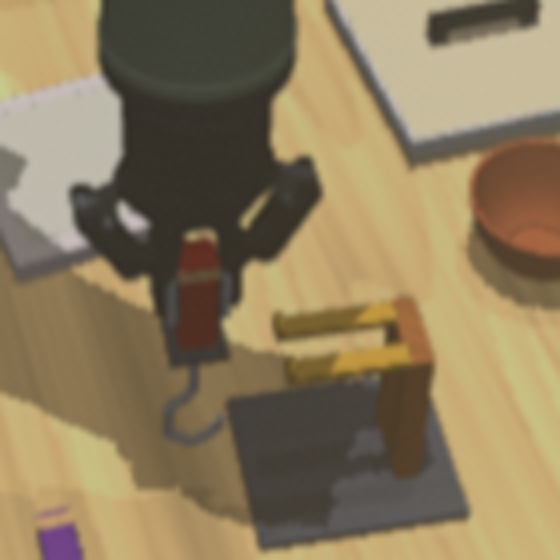

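The side crop shows the hook out of the fork and upright: handle at (200,310), bend at (195,435), tip toward the stand. Next I refine the dish fix and climb.

```bash
python3 - <<'E'
from h import *
import pickle
f=pickle.load(open("f0.pkl","rb"))["top"];hsv=cv2.cvtColor(f["color"],cv2.COLOR_RGB2HSV);col=f["color"].astype(int)
R=np.zeros((480,640),bool);R[262:305,205:245]=1
cop=R&(col[...,0]-col[...,2]>25)&(hsv[...,1]>60)
m=R&(((hsv[...,0]>90)&(hsv[...,0]<125)&(hsv[...,1]>70))|cop)
m=cv2.morphologyEx(m.astype(np.uint8),cv2.MORPH_OPEN,np.ones((3,3)))
c=max(cv2.findContours(m,0,cv2.CHAIN_APPROX_NONE)[0],key=cv2.contourArea)
P=np.array([onplane(f,u,v,.026)[:2]*1000 for u,v in c[:,0]],np.float32)
print(cv2.minEnclosingCircle(P),cv2.fitEllipse(P))
# hoop model fit
from scipy.optimize import minimize
v,u=np.nonzero(cop); pts=np.c_[u,v].astype(float); print(len(pts))
prof=[(-39,16),(-34,40),(0,64),(34,40),(39,16)]
L=np.array([(np.interp(t,[0,1,2,3,4],[p[0] for p in prof]),np.interp(t,[0,1,2,3,4],[p[1] for p in prof])) for t in np.linspace(.6,3.4,80)])/1000
def px(q):
    x,y,a=q; W=np.c_[x-np.sin(a)*L[:,0],y+np.cos(a)*L[:,0],.010+L[:,1]]
    return np.array([w2px(f,p) for p in W])
def cost(q):
    A=px(q);d=np.linalg.norm(A[:,None]-pts[None],axis=2);return d.min(0).mean()+d.min(1).mean()
r=minimize(cost,[.487,.303,.22],method="Nelder-Mead",options=dict(initial_simplex=[[.487,.303,.22],[.492,.303,.22],[.487,.308,.22],[.487,.303,.3]]))
print(r.x,r.fun)
E
python3 -m handwheel '[{"offset":[0,0,-20],"rot":[0,0,0],"claw":-1},{"offset":[0,0,-35],"rot":[0,0,0],"claw":-1},{"offset":[0,0,-35],"rot":[0,0,0],"claw":-1},{"offset":[0,0,-35],"rot":[0,0,-3],"claw":-1},{"offset":[0,0,-30],"rot":[0,0,-6],"claw":-1},{"offset":[0,0,-20],"rot":[0,0,-6],"claw":-1},{"offset":[0,0,0],"rot":[0,0,-5],"claw":-1}]' 60
python3 st.py 0.454 0.296 0.36 102.6
```

```text
((487.35699462890625, 307.1009826660156), 40.35572814941406) ((486.2008056640625, 306.7325439453125), (69.54735565185547, 80.00724029541016), 104.34908294677734)
35
[0.48744728 0.30686153 0.18845595] 0.7424933557655081
clock: 9.85
position: [0.4817, -0.2862, 0.359]
tool_rot: [3.138, 0.003, 1.801]
force: [-0.4, -1.1, -1.9]
grip_width: 0.0213
t 9.85 p [ 0.4817 -0.2862  0.359 ] rpy [1.7981e+02 1.5000e-01 1.0319e+02] F [-0.4 -1.1 -1.9] w 0.0213 q [ 0.12  0.34  0.42  1.65 -0.15  1.18  0.8 ]
tool-frame mm [573.2 105.9  -2.1]
rotvec deg [0.2  0.15 0.59]
```

```bash
python3 -m handwheel '[{"offset":[20,4,0],"rot":[0,0,0.5],"claw":-1},{"offset":[35,6,0],"rot":[0,0,0.5],"claw":-1},{"offset":[45,8,0],"rot":[0,0,0],"claw":-1},{"offset":[45,8,0],"rot":[0,0,0],"claw":-1},{"offset":[45,8,0],"rot":[0,0,0],"claw":-1},{"offset":[45,8,0],"rot":[0,0,0],"claw":-1},{"offset":[45,8,0],"rot":[0,0,0],"claw":-1},{"offset":[45,8,0],"rot":[0,0,0],"claw":-1},{"offset":[45,8,0],"rot":[0,0,0],"claw":-1},{"offset":[45,8,0],"rot":[0,0,0],"claw":-1},{"offset":[45,8,0],"rot":[0,0,0],"claw":-1},{"offset":[45,8,0],"rot":[0,0,0],"claw":-1}]' 60
python3 st.py 0.452 0.2995 0.36 102
```

```text
clock: 11.05
position: [0.4633, 0.2292, 0.3564]
tool_rot: [3.141, -0.0, 1.779]
force: [1.5, -0.6, -2.3]
grip_width: 0.021
t 11.05 p [0.4633 0.2292 0.3564] rpy [ 1.7998e+02 -1.0000e-02  1.0194e+02] F [ 1.5 -0.6 -2.3] w 0.021 q [-0.67  0.24  0.12  1.74 -0.03  1.15 -0.33]
tool-frame mm [71.1  3.5 -3.6]
rotvec deg [ 0.02 -0.01 -0.06]
```

```bash
python3 -m handwheel '[{"offset":[25,0,0],"rot":[0,0,0],"claw":-1},{"offset":[14,0,0],"rot":[0,0,0],"claw":-1},{"offset":[0,0,0],"rot":[0,0,0],"claw":-1},{"offset":[0,0,0],"rot":[0,0,0],"claw":-1},{"offset":[0,0,0],"rot":[0,0,0],"claw":-1}]' 60
python3 st.py 0.452 0.2995 0.36 102
```

```text
clock: 11.55
position: [0.4559, 0.2637, 0.3565]
tool_rot: [3.141, 0.0, 1.777]
force: [0.6, -0.0, -1.4]
grip_width: 0.0217
t 11.55 p [0.4559 0.2637 0.3565] rpy [1.7999e+02 2.0000e-02 1.0182e+02] F [ 0.6 -0.  -1.4] w 0.0217 q [-0.72  0.26  0.1   1.72 -0.03  1.16 -0.4 ]
tool-frame mm [35.8  3.5 -3.6]
rotvec deg [ 0.01  0.02 -0.18]
```

```bash
python3 -m handwheel '[{"offset":[20,2,0],"rot":[0,0,0],"claw":-1},{"offset":[15.5,1.5,0],"rot":[0,0,-0.2],"claw":-1},{"offset":[0,0,0],"rot":[0,0,0],"claw":-1},{"offset":[0,0,0],"rot":[0,0,0],"claw":-1}]' 60
python3 st.py 0.452 0.2995 0.36 102
python3 - <<'E'
from h import *
import pickle
F={}
for n in("side","top"):
    f=imaging.grab_frame(n);F[n]=f
    c=f["color"][110:260,180:340,::-1] if n=="side" else f["color"][220:340,150:300,::-1]
    cv2.imwrite(f"pics/{n}4c.png",cv2.resize(c,None,fx=4.5,fy=4.5,interpolation=cv2.INTER_CUBIC))
pickle.dump(F,open("f4.pkl","wb"))
E
```

```text
clock: 11.95
position: [0.4516, 0.3002, 0.3562]
tool_rot: [-3.141, 0.0, 1.783]
force: [0.4, -0.8, -1.8]
grip_width: 0.0211
t 11.95 p [0.4516 0.3002 0.3562] rpy [-1.7999e+02  2.0000e-02  1.0214e+02] F [ 0.4 -0.8 -1.8] w 0.0211 q [-0.76  0.29  0.09  1.68 -0.03  1.17 -0.46]
tool-frame mm [-0.8  0.3 -3.8]
rotvec deg [-0.01  0.02  0.14]
```

```bash
sleep 6
```

```text
(no output)
```

View pics/side4c.png

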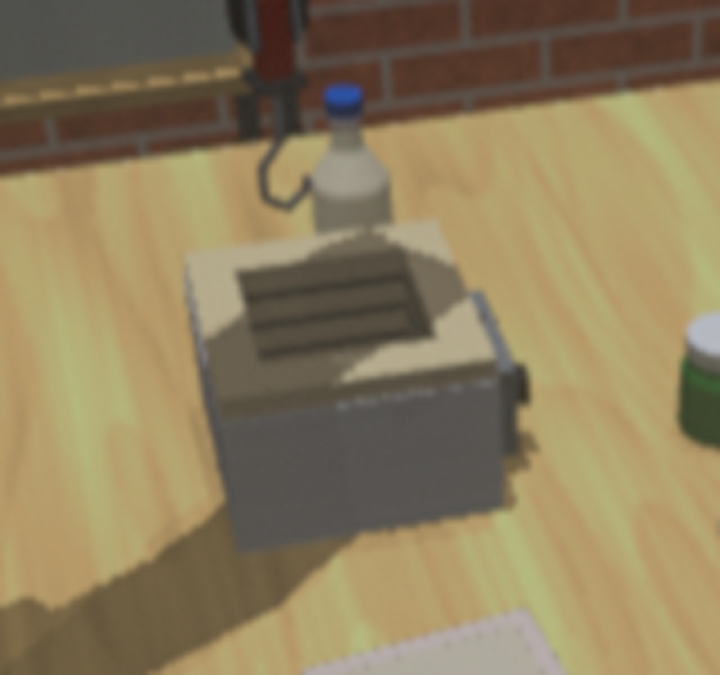

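View pics/top4c.png

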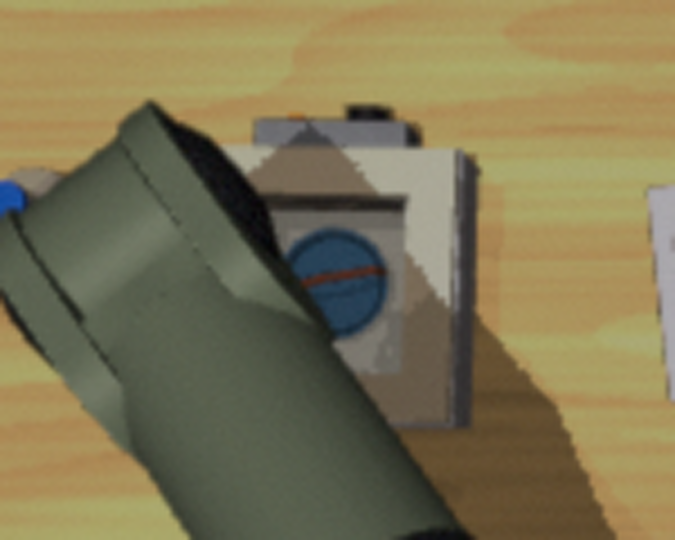

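The side crop shows the hook hanging straight above the kiln: bend at (287,207), which is (243.8,156) in the full picture. I'll compare that with the prediction from the arm pose.

```bash
python3 - <<'E'
from h import *
import pickle
F=pickle.load(open("f4.pkl","rb"));f=F["side"]
o=np.array([.4516,.3002,.3562-.1383]);a=np.radians(12)
X=np.array([np.cos(a),np.sin(a),0])
for n,p in (("bend",o),("tip",o+.016*X+[0,0,.021]),("back",o-.015*X+[0,0,.034]),("collar",o+[0,0,.095])):
    u,v=w2px(f,p);print(n,round(u,1),round(v,1),"crop",round((u-180)*4.5),round((v-110)*4.5))
f=F["top"];print([w2px(f,p) for p in [(.4873,.307,.074)]])
E
```

```text
bend 243.6 155.2 crop 286 204
tip 247.8 147.9 crop 305 171
back 237.8 146.5 crop 260 164
collar 240.5 126.6 crop 272 75
[(np.float64(221.02850415385427), np.float64(281.3925377758607))]
```

The prediction matches within 1 px. Next I descend to hook height 0.040, which puts the TCP at 0.178.

```bash
python3 -m handwheel '[{"offset":[0,0,10],"rot":[0,0,0],"claw":-1},{"offset":[0,0,18],"rot":[0,0,0],"claw":-1},{"offset":[0,0,20],"rot":[0,0,0],"claw":-1},{"offset":[0,0,20],"rot":[0,0,0],"claw":-1},{"offset":[0,0,20],"rot":[0,0,0],"claw":-1},{"offset":[0,0,20],"rot":[0,0,0],"claw":-1},{"offset":[0,0,17],"rot":[0,0,0],"claw":-1},{"offset":[0,0,10],"rot":[0,0,0],"claw":-1},{"offset":[0,0,0],"rot":[0,0,0],"claw":-1}]' 60
python3 st.py 0.4520 0.2995 0.178 102
```

```text
clock: 12.95
position: [0.451, 0.2999, 0.22]
tool_rot: [-3.14, 0.001, 1.782]
force: [0.3, -0.8, -0.6]
grip_width: 0.021
t 12.95 p [0.451  0.2999 0.22  ] rpy [-1.7989e+02  6.0000e-02  1.0211e+02] F [ 0.3 -0.8 -0.6] w 0.021 q [-0.75  0.43  0.07  1.85 -0.04  0.86 -0.45]
tool-frame mm [-0.6  0.9 42. ]
rotvec deg [-0.11  0.06  0.11]
```

```bash
python3 -m handwheel '[{"offset":[0,0,8],"rot":[0,0,0],"claw":-1},{"offset":[0,0,10],"rot":[0,0,0],"claw":-1},{"offset":[0,0,10],"rot":[0,0,0],"claw":-1},{"offset":[0,0,9],"rot":[0,0,0],"claw":-1},{"offset":[0,0,5],"rot":[0,0,0],"claw":-1},{"offset":[0,0,0],"rot":[0,0,0],"claw":-1}]' 60
python3 st.py 0.4873 0.307 0.178 102
python3 - <<'E'
from h import *
for n in("side","top"):
    f=imaging.grab_frame(n)
    c=f["color"][110:260,180:340,::-1] if n=="side" else f["color"][220:340,150:300,::-1]
    cv2.imwrite(f"pics/{n}5c.png",cv2.resize(c,None,fx=4.5,fy=4.5,interpolation=cv2.INTER_CUBIC))
E
```

```text
clock: 13.55
position: [0.4512, 0.3004, 0.1785]
tool_rot: [-3.141, 0.001, 1.783]
force: [-0.5, 0.9, -1.1]
grip_width: 0.0212
t 13.55 p [0.4512 0.3004 0.1785] rpy [-1.7994e+02  3.0000e-02  1.0213e+02] F [-0.5  0.9 -1.1] w 0.0212 q [-0.74  0.48  0.06  1.89 -0.04  0.77 -0.45]
tool-frame mm [-1.1 36.7  0.5]
rotvec deg [-0.06  0.03  0.13]
```

```bash
sleep 6
```

```text
(no output)
```

View pics/side5c.png

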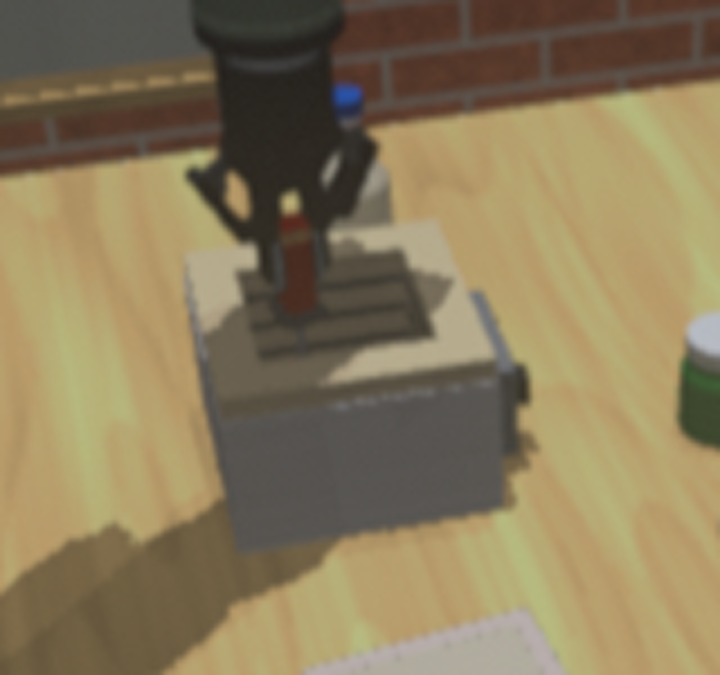

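View pics/top5c.png

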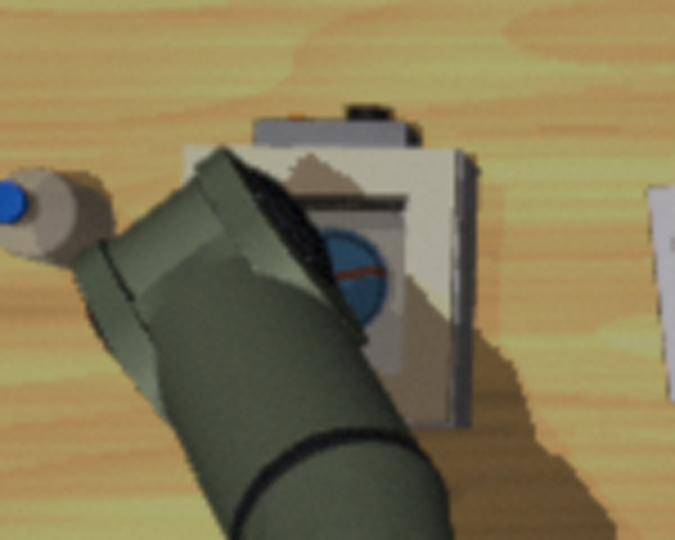

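The side crop shows the hook down in the chamber with no contact. The top crop shows the dish unmoved, hoop end at (383,270). Next I slide the hook 36 mm under the hoop.

```bash
python3 -m handwheel '[{"offset":[0,3,0],"rot":[0,0,0],"claw":-1},{"offset":[-0.5,5,0],"rot":[0,0,0],"claw":-1},{"offset":[0,5,0],"rot":[0,0,0],"claw":-1},{"offset":[-0.5,5,0],"rot":[0,0,0],"claw":-1},{"offset":[0,5,0],"rot":[0,0,0],"claw":-1},{"offset":[0,5,0],"rot":[0,0,0],"claw":-1},{"offset":[0,5,0],"rot":[0,0,0],"claw":-1},{"offset":[0,3,0],"rot":[0,0,0],"claw":-1},{"offset":[0,0,0],"rot":[0,0,0],"claw":-1}]' 60
python3 st.py 0.4873 0.307 0.178 102
python3 - <<'E'
from h import *
f=imaging.grab_frame("top")
cv2.imwrite(f"pics/top6c.png",cv2.resize(f["color"][220:340,150:300,::-1],None,fx=4.5,fy=4.5,interpolation=cv2.INTER_CUBIC))
E
```

```text
clock: 14.55
position: [0.4872, 0.3072, 0.1792]
tool_rot: [3.142, 0.0, 1.782]
force: [0.0, 0.1, -1.8]
grip_width: 0.021
t 14.55 p [0.4872 0.3072 0.1792] rpy [180.     0.   102.12] F [ 0.   0.1 -1.8] w 0.021 q [-0.71  0.53  0.07  1.8  -0.05  0.81 -0.41]
tool-frame mm [-0.2  0.1  1.2]
rotvec deg [0.   0.   0.12]
```

```bash
sleep 6
```

```text
(no output)
```

View pics/top6c.png

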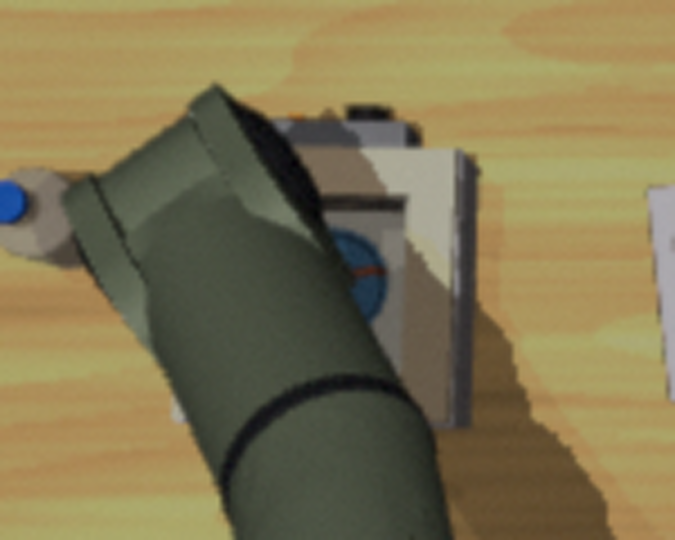

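The top crop shows the hoop end still at (383,270), so the dish has not been pushed. I lift slowly.

```bash
python3 -m handwheel '[{"offset":[0,0,-6],"rot":[0,0,0],"claw":-1},{"offset":[0,0,-8],"rot":[0,0,0],"claw":-1},{"offset":[0,0,-6],"rot":[0,0,0],"claw":-1},{"offset":[0,0,-4],"rot":[0,0,0],"claw":-1},{"offset":[0,0,-3],"rot":[0,0,0],"claw":-1},{"offset":[0,0,-3],"rot":[0,0,0],"claw":-1},{"offset":[0,0,-3],"rot":[0,0,0],"claw":-1},{"offset":[0,0,-4],"rot":[0,0,0],"claw":-1},{"offset":[0,0,-4],"rot":[0,0,0],"claw":-1},{"offset":[0,0,-4],"rot":[0,0,0],"claw":-1},{"offset":[0,0,0],"rot":[0,0,0],"claw":-1},{"offset":[0,0,0],"rot":[0,0,0],"claw":-1}]' 60
python3 st.py 0.48 0.303 0.37 102
python3 - <<'E'
from h import *
f=imaging.grab_frame("top")
cv2.imwrite(f"pics/top7c.png",cv2.resize(f["color"][220:340,150:300,::-1],None,fx=4.5,fy=4.5,interpolation=cv2.INTER_CUBIC))
E
```

```text
clock: 15.8
position: [0.4868, 0.3072, 0.2243]
tool_rot: [3.142, -0.0, 1.783]
force: [-0.2, 0.0, -4.2]
grip_width: 0.0213
t 15.8 p [0.4868 0.3072 0.2243] rpy [180.    -0.   102.13] F [-0.2  0.  -4.2] w 0.0213 q [-0.72  0.47  0.07  1.76 -0.04  0.91 -0.42]
tool-frame mm [  -2.6   -7.6 -145.7]
rotvec deg [ 0.   -0.    0.13]
```

```bash
sleep 6
```

```text
(no output)
```

View pics/top7c.png

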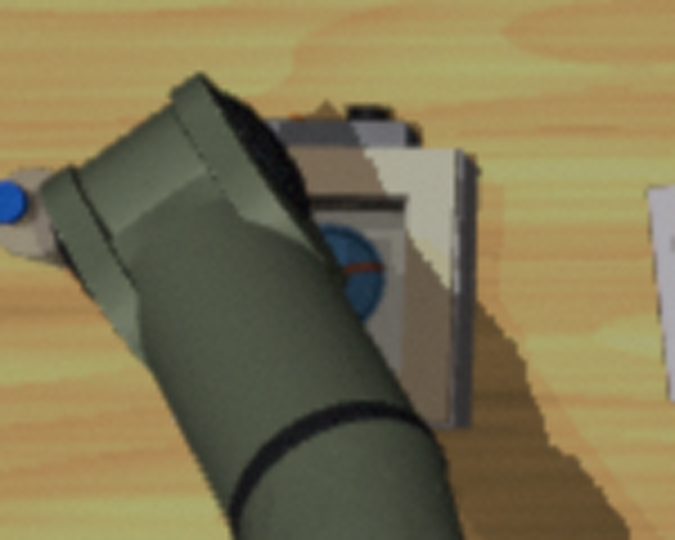

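Wrist z force went from -1.8 to -4.2 N, so the dish is hanging. I move toward the chamber centre and lift out.

```bash
python3 -m handwheel '[{"offset":[0,-2,-6],"rot":[0,0,0],"claw":-1},{"offset":[-1,-2,-10],"rot":[0,0,0],"claw":-1},{"offset":[-1,-2,-14],"rot":[0,0,0],"claw":-1},{"offset":[0,0,-16],"rot":[0,0,0],"claw":-1},{"offset":[0,0,-16],"rot":[0,0,0],"claw":-1},{"offset":[0,0,-16],"rot":[0,0,0],"claw":-1},{"offset":[0,0,-16],"rot":[0,0,0],"claw":-1},{"offset":[0,0,-16],"rot":[0,0,0],"claw":-1},{"offset":[0,0,-16],"rot":[0,0,0],"claw":-1},{"offset":[0,0,-14],"rot":[0,0,0],"claw":-1},{"offset":[0,0,-8],"rot":[0,0,0],"claw":-1},{"offset":[0,0,-4],"rot":[0,0,0],"claw":-1}]' 60
python3 -m handwheel '[{"offset":[0,0,0],"rot":[0,0,0],"claw":-1},{"offset":[0,0,0],"rot":[0,0,0],"claw":-1},{"offset":[0,0,0],"rot":[0,0,0],"claw":-1}]' 60
python3 st.py 0.484 -0.013 0.375 102
python3 - <<'E'
from h import *
f=imaging.grab_frame("side")
cv2.imwrite(f"pics/side8c.png",cv2.resize(f["color"][90:260,170:340,::-1],None,fx=3.5,fy=3.5,interpolation=cv2.INTER_CUBIC))
E
```

```text
clock: 17.05
position: [0.4814, 0.3039, 0.3776]
tool_rot: [3.14, -0.001, 1.782]
force: [-0.4, -0.1, -4.3]
grip_width: 0.0215
clock: 17.35
position: [0.4813, 0.3038, 0.3757]
tool_rot: [-3.141, 0.0, 1.782]
force: [-0.1, 0.3, -3.9]
grip_width: 0.0216
t 17.35 p [0.4813 0.3038 0.3757] rpy [-1.7995e+02  3.0000e-02  1.0213e+02] F [-0.1  0.3 -3.9] w 0.0216 q [-0.73  0.32  0.09  1.58 -0.03  1.24 -0.43]
tool-frame mm [-310.3  -63.9    0.9]
rotvec deg [-0.05  0.03  0.13]
```

```bash
sleep 8
```

```text
(no output)
```

View pics/side8c.png

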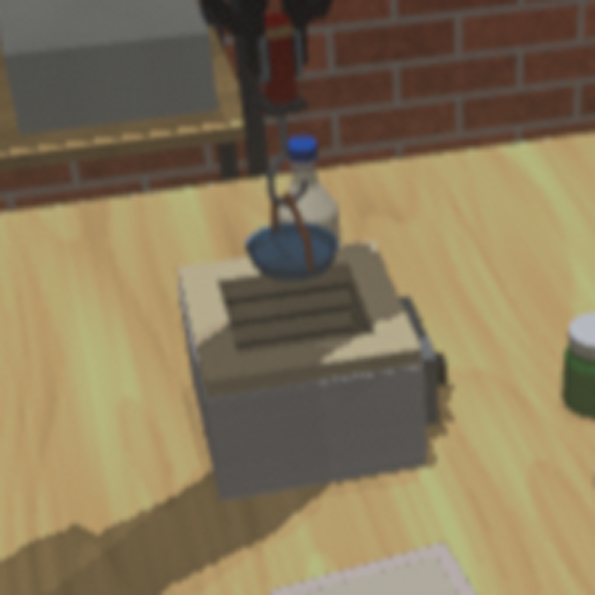

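The side crop shows the dish at (292,250) hanging upright from the hook above the kiln rim. Next I carry it to the slab with gentle ramps.

```bash
python3 -m handwheel '[{"offset":[-5,-1,0],"rot":[0,0,0],"claw":-1},{"offset":[-10,-2,0],"rot":[0,0,0],"claw":-1},{"offset":[-15,-3,0],"rot":[0,0,0],"claw":-1},{"offset":[-20,-4,0],"rot":[0,0,0],"claw":-1},{"offset":[-20,-4,0],"rot":[0,0,0],"claw":-1},{"offset":[-20,-4,0],"rot":[0,0,0],"claw":-1},{"offset":[-20,-4,0],"rot":[0,0,0],"claw":-1},{"offset":[-20,-4,0],"rot":[0,0,0],"claw":-1},{"offset":[-20,-4,0],"rot":[0,0,0],"claw":-1},{"offset":[-20,-4,0],"rot":[0,0,0],"claw":-1},{"offset":[-20,-4,0],"rot":[0,0,0],"claw":-1},{"offset":[-20,-4,0],"rot":[0,0,0],"claw":-1}]' 60
python3 -m handwheel '[{"offset":[-20,-4,0],"rot":[0,0,0],"claw":-1},{"offset":[-20,-5,0],"rot":[0,0,0],"claw":-1},{"offset":[-20,-5,0],"rot":[0,0,0],"claw":-1},{"offset":[-18,-4,0],"rot":[0,0,0],"claw":-1},{"offset":[-12,-3,0],"rot":[0,0,0],"claw":-1},{"offset":[-7,-2,0],"rot":[0,0,0],"claw":-1},{"offset":[-3,0,0],"rot":[0,0,0],"claw":-1},{"offset":[0,0,0],"rot":[0,0,0],"claw":-1},{"offset":[0,0,0],"rot":[0,0,0],"claw":-1},{"offset":[0,0,0],"rot":[0,0,0],"claw":-1}]' 60
python3 st.py 0.484 -0.013 0.375 102
```

```text
clock: 18.6
position: [0.484, 0.0876, 0.3764]
tool_rot: [3.141, 0.0, 1.781]
force: [0.9, -0.3, -3.2]
grip_width: 0.0212
clock: 19.6
position: [0.483, -0.0122, 0.3762]
tool_rot: [-3.141, -0.0, 1.783]
force: [1.0, -0.2, -3.6]
grip_width: 0.0214
t 19.6 p [ 0.483  -0.0122  0.3762] rpy [-179.99   -0.    102.19] F [ 1.  -0.2 -3.6] w 0.0214 q [-0.32  0.17  0.27  1.79 -0.05  1.18  0.17]
tool-frame mm [-1.   0.8  1.2]
rotvec deg [-0.01 -0.    0.19]
```

```bash
python3 -m handwheel '[{"offset":[0,0,5],"rot":[0,0,0],"claw":-1},{"offset":[0,0,10],"rot":[0,0,0],"claw":-1},{"offset":[0,0,15],"rot":[0,0,0],"claw":-1},{"offset":[0,0,18],"rot":[0,0,0],"claw":-1},{"offset":[0,0,18],"rot":[0,0,0],"claw":-1},{"offset":[0,0,18],"rot":[0,0,0],"claw":-1},{"offset":[0,0,18],"rot":[0,0,0],"claw":-1},{"offset":[0,0,14],"rot":[0,0,0],"claw":-1},{"offset":[0,0,10],"rot":[0,0,0],"claw":-1},{"offset":[0,0,6],"rot":[0,0,0],"claw":-1},{"offset":[0,0,3],"rot":[0,0,0],"claw":-1},{"offset":[0,0,0],"rot":[0,0,0],"claw":-1}]' 60
python3 st.py 0.484 -0.013 0.216 102
python3 - <<'E'
from h import *
f=imaging.grab_frame("side")
cv2.imwrite(f"pics/side9c.png",cv2.resize(f["color"][160:310,220:370,::-1],None,fx=4,fy=4,interpolation=cv2.INTER_CUBIC))
E
```

```text
clock: 20.8
position: [0.483, -0.0128, 0.2412]
tool_rot: [3.142, 0.0, 1.782]
force: [-0.9, -0.4, -2.8]
grip_width: 0.0217
t 20.8 p [ 0.483  -0.0128  0.2412] rpy [180.     0.   102.13] F [-0.9 -0.4 -2.8] w 0.0217 q [-0.29  0.32  0.25  1.98 -0.1   0.85  0.22]
tool-frame mm [-0.4  0.9 25.2]
rotvec deg [0.   0.   0.13]
```

```bash
sleep 6
```

```text
(no output)
```

View pics/side9c.png

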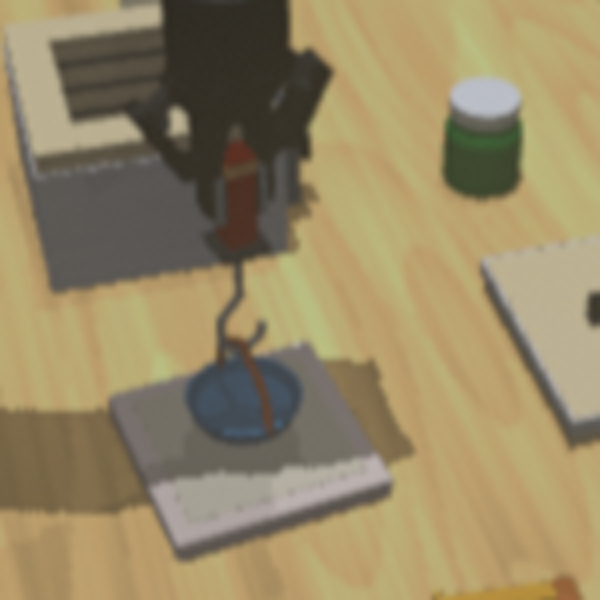

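The side crop shows the dish at (243,400), level and over the middle of the slab. I lower it gently.

```bash
python3 -m handwheel '[{"offset":[0,0,4],"rot":[0,0,0],"claw":-1},{"offset":[0,0,4],"rot":[0,0,0],"claw":-1},{"offset":[0,0,4],"rot":[0,0,0],"claw":-1},{"offset":[0,0,4],"rot":[0,0,0],"claw":-1},{"offset":[0,0,3],"rot":[0,0,0],"claw":-1},{"offset":[0,0,2],"rot":[0,0,0],"claw":-1},{"offset":[0,0,2],"rot":[0,0,0],"claw":-1},{"offset":[0,0,2],"rot":[0,0,0],"claw":-1},{"offset":[0,0,2],"rot":[0,0,0],"claw":-1},{"offset":[0,0,2],"rot":[0,0,0],"claw":-1},{"offset":[0,0,2],"rot":[0,0,0],"claw":-1},{"offset":[0,0,0],"rot":[0,0,0],"claw":-1}]' 60
python3 st.py 0.484 -0.013 0.188 102
python3 -m handwheel '[{"offset":[0,0,4],"rot":[0,0,0],"claw":-1},{"offset":[0,0,5],"rot":[0,0,0],"claw":-1},{"offset":[0,0,5],"rot":[0,0,0],"claw":-1},{"offset":[0,0,5],"rot":[0,0,0],"claw":-1},{"offset":[0,0,2],"rot":[0,0,0],"claw":-1},{"offset":[0,0,0],"rot":[0,0,0],"claw":-1}]' 60
python3 st.py 0.484 -0.013 0.188 102
python3 - <<'E'
from h import *
f=imaging.grab_frame("side")
cv2.imwrite(f"pics/side10c.png",cv2.resize(f["color"][160:310,220:370,::-1],None,fx=4,fy=4,interpolation=cv2.INTER_CUBIC))
E
```

```text
clock: 22.05
position: [0.483, -0.0128, 0.2102]
tool_rot: [3.142, 0.0, 1.783]
force: [-0.2, 0.1, -1.4]
grip_width: 0.021
t 22.05 p [ 0.483  -0.0128  0.2102] rpy [180.     0.   102.13] F [-0.2  0.1 -1.4] w 0.021 q [-0.28  0.36  0.23  2.02 -0.12  0.78  0.23]
tool-frame mm [-0.4  0.9 22.2]
rotvec deg [0.   0.   0.13]
clock: 22.65
position: [0.4829, -0.0129, 0.1889]
tool_rot: [-3.141, 0.0, 1.782]
force: [-0.5, 0.2, -2.2]
grip_width: 0.0214
t 22.65 p [ 0.4829 -0.0129  0.1889] rpy [-179.96    0.    102.13] F [-0.5  0.2 -2.2] w 0.0214 q [-0.27  0.39  0.23  2.04 -0.13  0.73  0.25]
tool-frame mm [-0.4  1.1  0.9]
rotvec deg [-0.04  0.    0.13]
```

```bash
sleep 8
```

```text
(no output)
```

View pics/side10c.png

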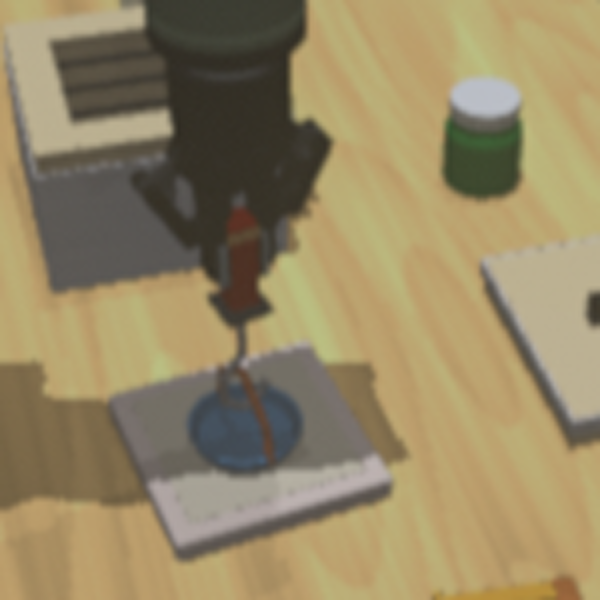

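The side crop shows the dish standing at (245,427) in the middle of the slab, with the hook below the hoop peak. I back the hook out.

```bash
python3 -m handwheel '[{"offset":[0,-3,0],"rot":[0,0,0],"claw":-1},{"offset":[0,-5,0],"rot":[0,0,0],"claw":-1},{"offset":[0,-5,0],"rot":[0,0,0],"claw":-1},{"offset":[0,-5,0],"rot":[0,0,0],"claw":-1},{"offset":[0,-6,0],"rot":[0,0,0],"claw":-1},{"offset":[0,-6,0],"rot":[0,0,0],"claw":-1},{"offset":[0,-6,0],"rot":[0,0,0],"claw":-1},{"offset":[0,-5,0],"rot":[0,0,0],"claw":-1},{"offset":[0,-4,0],"rot":[0,0,0],"claw":-1},{"offset":[0,0,0],"rot":[0,0,0],"claw":-1}]' 60
python3 st.py 0.484 -0.013 0.188 102
python3 - <<'E'
from h import *
f=imaging.grab_frame("side")
cv2.imwrite(f"pics/side11c.png",cv2.resize(f["color"][160:310,220:370,::-1],None,fx=4,fy=4,interpolation=cv2.INTER_CUBIC))
E
```

```text
clock: 23.7
position: [0.4386, -0.0224, 0.1894]
tool_rot: [-3.142, -0.0, 1.782]
force: [0.5, 0.1, -1.2]
grip_width: 0.0216
t 23.7 p [ 0.4386 -0.0224  0.1894] rpy [-180.     -0.    102.12] F [ 0.5  0.1 -1.2] w 0.0216 q [-0.27  0.33  0.23  2.14 -0.12  0.68  0.25]
tool-frame mm [-0.4 46.4  1.4]
rotvec deg [-0.   -0.    0.12]
```

```bash
sleep 6
```

```text
(no output)
```

View pics/side11c.png

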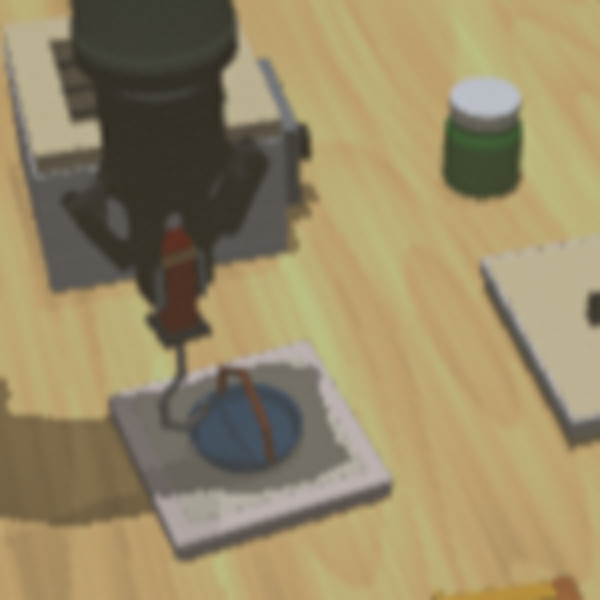

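The hook is clear, with its bend at (180,425) beside the dish, and the dish has not moved. I raise, turn back and go to the stand.

```bash
python3 -m handwheel '[{"offset":[0,0,-10],"rot":[0,0,0],"claw":-1},{"offset":[0,0,-20],"rot":[0,0,0],"claw":-1},{"offset":[0,0,-25],"rot":[0,0,0],"claw":-1},{"offset":[0,0,-15],"rot":[0,0,5],"claw":-1},{"offset":[0,0,0],"rot":[0,0,7],"claw":-1},{"offset":[0,0,0],"rot":[0,0,7],"claw":-1},{"offset":[0,0,0],"rot":[0,0,0],"claw":-1}]' 60
python3 st.py 0.475 -0.2851 0.25 82.93
```

```text
clock: 24.45
position: [0.4392, -0.0222, 0.26]
tool_rot: [3.141, -0.0, 1.449]
force: [-0.7, 0.9, -1.5]
grip_width: 0.0213
t 24.45 p [ 0.4392 -0.0222  0.26  ] rpy [ 1.7996e+02 -1.0000e-02  8.3000e+01] F [-0.7  0.9 -1.5] w 0.0213 q [-0.35  0.22  0.32  2.06 -0.09  0.87 -0.11]
tool-frame mm [-256.6   67.5   10. ]
rotvec deg [ 0.04 -0.01  0.07]
```

```bash
python3 -m handwheel '[{"offset":[-15,4,0],"rot":[0,0,0],"claw":-1},{"offset":[-25,7,0],"rot":[0,0,0],"claw":-1},{"offset":[-30,8,0],"rot":[0,0,0],"claw":-1},{"offset":[-30,8,0],"rot":[0,0,0],"claw":-1},{"offset":[-30,8,0],"rot":[0,0,0],"claw":-1},{"offset":[-30,8,0],"rot":[0,0,0],"claw":-1},{"offset":[-30,8,0],"rot":[0,0,0],"claw":-1},{"offset":[-30,8,0],"rot":[0,0,0],"claw":-1},{"offset":[-22,6,0],"rot":[0,0,0],"claw":-1},{"offset":[-10,2,0],"rot":[0,0,0],"claw":-1},{"offset":[0,0,0],"rot":[0,0,0],"claw":-1},{"offset":[0,0,0],"rot":[0,0,0],"claw":-1}]' 60
python3 st.py 0.475 -0.2851 0.1815 82.93
```

```text
clock: 25.65
position: [0.4754, -0.2795, 0.2593]
tool_rot: [-3.141, -0.001, 1.453]
force: [0.4, -0.2, -0.5]
grip_width: 0.0215
t 25.65 p [ 0.4754 -0.2795  0.2593] rpy [-1.7998e+02 -3.0000e-02  8.3240e+01] F [ 0.4 -0.2 -0.5] w 0.0215 q [ 0.13  0.42  0.4   1.8  -0.2   0.96  0.49]
tool-frame mm [-5.6  0.3 77.8]
rotvec deg [-0.02 -0.03  0.31]
```

```bash
python3 -m handwheel '[{"offset":[-3,0,10],"rot":[0,0,0.3],"claw":-1},{"offset":[-2.5,0,18],"rot":[0,0,0],"claw":-1},{"offset":[0,0,18],"rot":[0,0,0],"claw":-1},{"offset":[0,0,18],"rot":[0,0,0],"claw":-1},{"offset":[0,0,11],"rot":[0,0,0],"claw":-1},{"offset":[0,0,3],"rot":[0,0,0],"claw":-1},{"offset":[0,0,0],"rot":[0,0,0],"claw":-1},{"offset":[0,0,0],"rot":[0,0,0],"claw":-1}]' 60
python3 st.py 0.5598 -0.2956 0.1815 82.93
python3 - <<'E'
from h import *
f=imaging.grab_frame("side")
cv2.imwrite(f"pics/side12c.png",cv2.resize(f["color"][230:370,260:400,::-1],None,fx=4,fy=4,interpolation=cv2.INTER_CUBIC))
E
```

```text
clock: 26.45
position: [0.475, -0.286, 0.1819]
tool_rot: [3.141, 0.0, 1.446]
force: [0.4, 0.1, -1.9]
grip_width: 0.0211
t 26.45 p [ 0.475  -0.286   0.1819] rpy [1.7995e+02 2.0000e-02 8.2840e+01] F [ 0.4  0.1 -1.9] w 0.0211 q [ 0.18  0.52  0.36  1.87 -0.25  0.79  0.54]
tool-frame mm [ 1.1 85.3  0.5]
rotvec deg [ 0.05  0.02 -0.09]
```

```bash
sleep 6
```

```text
(no output)
```

View pics/side12c.png

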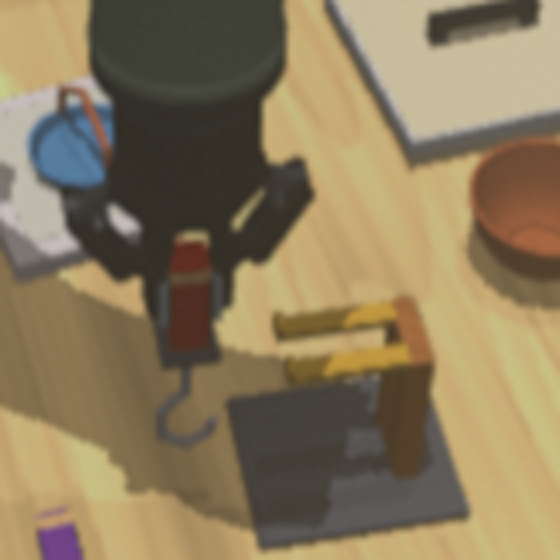

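The hook stands as it did when I drew it out, with its tip facing the fork. I reverse the way in.

```bash
python3 -m handwheel '[{"offset":[1,5,0],"rot":[0,0,0],"claw":-1},{"offset":[0,10,0],"rot":[0,0,0],"claw":-1},{"offset":[0,12,0],"rot":[0,0,0],"claw":-1},{"offset":[0,12,0],"rot":[0,0,0],"claw":-1},{"offset":[0,12,0],"rot":[0,0,0],"claw":-1},{"offset":[0,12,0],"rot":[0,0,0],"claw":-1},{"offset":[0,12,0],"rot":[0,0,0],"claw":-1},{"offset":[0,7,0],"rot":[0,0,0],"claw":-1},{"offset":[0,3,0],"rot":[0,0,0],"claw":-1},{"offset":[0,0,0],"rot":[0,0,0],"claw":-1},{"offset":[0,0,0],"rot":[0,0,0],"claw":-1}]' 60
python3 st.py 0.5598 -0.2956 0.1663 82.93
```

```text
clock: 27.6
position: [0.5588, -0.2956, 0.1813]
tool_rot: [-3.141, 0.0, 1.445]
force: [0.3, 0.1, -1.7]
grip_width: 0.021
t 27.6 p [ 0.5588 -0.2956  0.1813] rpy [-179.98    0.     82.81] F [ 0.3  0.1 -1.7] w 0.021 q [ 0.16  0.64  0.35  1.66 -0.27  0.89  0.49]
tool-frame mm [ 0.2  1.  15. ]
rotvec deg [-0.02  0.   -0.12]
```

```bash
python3 -m handwheel '[{"offset":[0,0.5,4],"rot":[0,0,0],"claw":-1},{"offset":[0,0,4],"rot":[0,0,0],"claw":-1},{"offset":[0,0,3],"rot":[0,0,0],"claw":-1},{"offset":[0,0,2],"rot":[0,0,0],"claw":-1},{"offset":[0,0,1],"rot":[0,0,0],"claw":-1},{"offset":[0,0,0.7],"rot":[0,0,0],"claw":-1},{"offset":[0,0,0],"rot":[0,0,0],"claw":-1},{"offset":[0,0,0],"rot":[0,0,0],"claw":-1}]' 60
python3 st.py 0.5598 -0.2956 0.1663 82.93
python3 - <<'E'
from h import *
f=imaging.grab_frame("side")
cv2.imwrite(f"pics/side13c.png",cv2.resize(f["color"][240:340,290:400,::-1],None,fx=5,fy=5,interpolation=cv2.INTER_CUBIC))
E
```

```text
clock: 28.4
position: [0.5597, -0.2956, 0.1667]
tool_rot: [3.141, 0.0, 1.446]
force: [0.2, 0.1, -0.8]
grip_width: 0.0214
t 28.4 p [ 0.5597 -0.2956  0.1667] rpy [179.99   0.    82.83] F [ 0.2  0.1 -0.8] w 0.0214 q [ 0.17  0.66  0.35  1.67 -0.28  0.87  0.5 ]
tool-frame mm [0.1 0.1 0.4]
rotvec deg [ 0.01  0.   -0.1 ]
```

```bash
sleep 6
```

```text
(no output)
```

View pics/side13c.png

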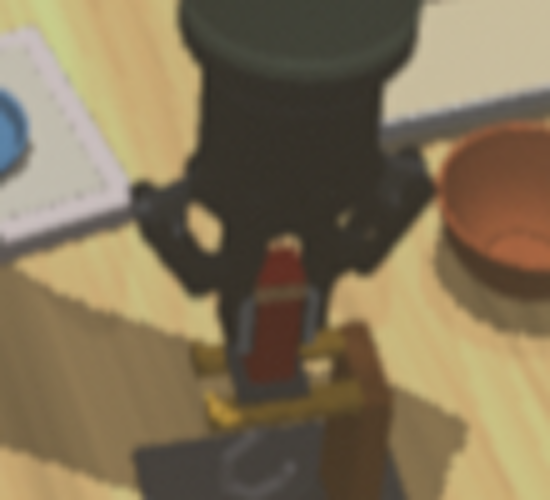

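The collar is on the prongs at crop (268,390), at the same spot as at the start. I release, then retreat straight up.

```bash
python3 -m handwheel '[{"offset":[0,0,0.4],"rot":[0,0,0],"claw":-0.3},{"offset":[0,0,0],"rot":[0,0,0],"claw":0},{"offset":[0,0,0],"rot":[0,0,0],"claw":0.4},{"offset":[0,0,0],"rot":[0,0,0],"claw":0.8},{"offset":[0,0,0],"rot":[0,0,0],"claw":1},{"offset":[0,0,0],"rot":[0,0,0],"claw":1},{"offset":[0,0,0],"rot":[0,0,0],"claw":1},{"offset":[0,0,0],"rot":[0,0,0],"claw":1}]' 60
python3 -m handwheel '[{"offset":[0,0,-8],"rot":[0,0,0],"claw":1},{"offset":[0,0,-15],"rot":[0,0,0],"claw":1},{"offset":[0,0,-25],"rot":[0,0,0],"claw":1},{"offset":[0,0,-30],"rot":[0,0,0],"claw":1},{"offset":[0,0,-30],"rot":[0,0,0],"claw":1},{"offset":[0,0,-15],"rot":[0,0,0],"claw":1},{"offset":[-15,-20,0],"rot":[0,0,0],"claw":1},{"offset":[-30,-20,0],"rot":[0,0,0],"claw":1},{"offset":[-40,-10,0],"rot":[0,0,0],"claw":1},{"offset":[-30,0,0],"rot":[0,0,0],"claw":1},{"offset":[-10,0,0],"rot":[0,0,0],"claw":1},{"offset":[0,0,0],"rot":[0,0,0],"claw":1}]' 60
python3 st.py
python3 - <<'E'
from h import *
import pickle
F={n:imaging.grab_frame(n) for n in("side","top")};pickle.dump(F,open("f9.pkl","wb"))
f=F["side"];cv2.imwrite(f"pics/side14c.png",cv2.resize(f["color"][230:370,230:410,::-1],None,fx=4,fy=4,interpolation=cv2.INTER_CUBIC))
f=F["top"];cv2.imwrite(f"pics/top14c.png",cv2.resize(f["color"][140:360,130:510,::-1],None,fx=2.1,fy=2.1,interpolation=cv2.INTER_CUBIC))
E
```

```text
clock: 29.25
position: [0.5597, -0.2956, 0.1662]
tool_rot: [3.142, 0.0, 1.446]
force: [-0.5, -0.5, -0.4]
grip_width: 0.0852
clock: 30.45
position: [0.4939, -0.4146, 0.2901]
tool_rot: [3.141, 0.001, 1.444]
force: [-0.4, 0.9, -0.5]
grip_width: 0.0854
t 30.45 p [ 0.4939 -0.4146  0.2901] rpy [1.7997e+02 5.0000e-02 8.2720e+01] F [-0.4  0.9 -0.5] w 0.0854 q [ 0.34  0.55  0.41  1.51 -0.23  1.13  0.67]
```

```bash
sleep 8
```

```text
(no output)
```

View pics/side14c.png

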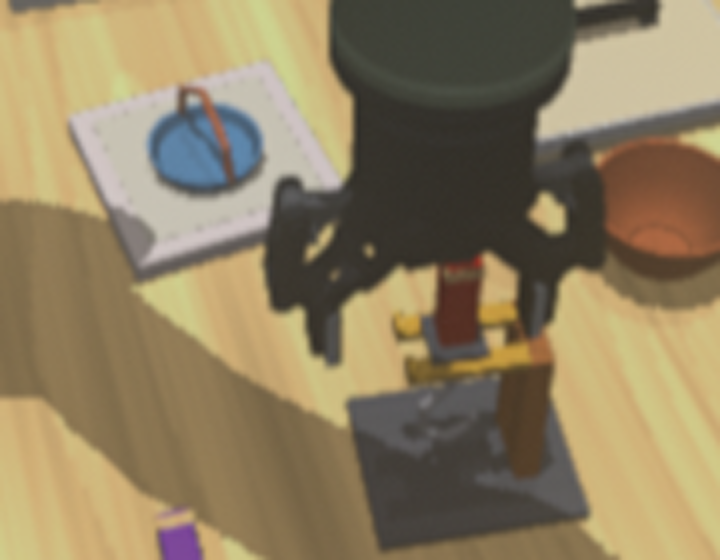

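View pics/top14c.png

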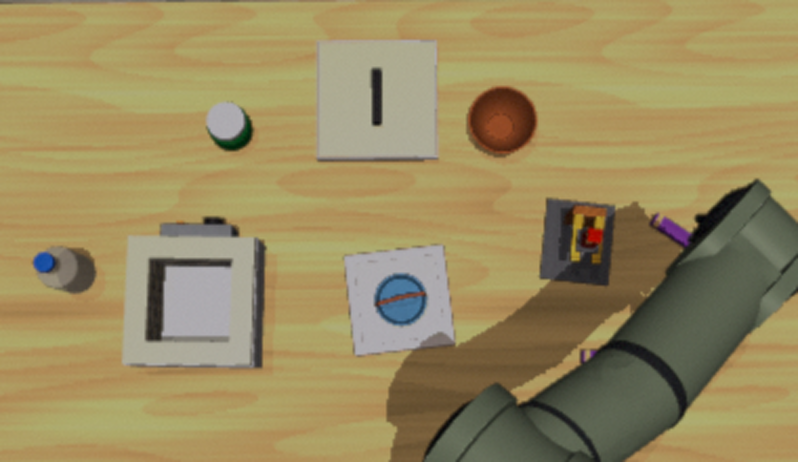

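The top crop shows the dish centred on the slab at (400,299), the red handle back at (594,238) as at the start, and the bystanders unmoved. The gripper is clear, so I hand in.

```bash
python3 - <<'E'
from h import *
print(bot.job_done())
s=status.observe();print(s["clock"],s["force"])
E
```

```text
the job is handed in; nothing more can be done
None
the job is handed in; nothing more can be done
```

I took the red-handled hook from its stand and lifted the blue dish out of the kiln by its hoop. I then set it on the cooling slab, unhooked it, hung the hook back in the fork and handed the job in. The robot's clock read about 30.5 s of the 72 s allowed. No verdict was reported.

- **Dish:** in the last pictures it stands upright near the middle of the slab, off the hook. I judged this by eye and did not measure it again.
- **Hook:** the collar is on both prongs. I let go within about 1 mm of where I had picked it up, and the handle shows at the same pixel as at the start.
- **Everything else:** the lid, jar, bowl and bottle are at their starting pixels. The arm hides most of the two purple look-alikes in the last picture, but the robot did not go near them while low. The gripper was open and clear of everything.
- **Disagreement:** early estimates of the dish centre differed by about 4 mm along y. I used the pair that agreed, the dish outline and the hoop fit. No other check failed.

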